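# Swap the two battery packs between sprung cradle and plate

### The job

Swap the two battery packs. Take the thick one out of the sprung cradle and lay it flat and lengthwise between the two low end bars of the plate, about midway across it, where the thin pack lies now; clamp the thin pack in the cradle, label side up as it lies now, flat on the cradle's floor and straight, with one end in the sprung jaw under its lip and the other end down behind the end stop. Leave the tape, brush and solder reel alone.

Things in the scene. Friction and masses are not known exactly. Their poses are not given: they have to be found in the camera images.
- cradle: Fixed aluminium cradle, base 168 x 60 x 6 mm. Origin under the base, below the pack place; x along it from the grey sprung jaw (-x end, nearer the robot) to the grey end stop, z up. Pack floor at z = 6 mm, no side walls. A pack cannot be lowered in level, as lip and stop overlap it: it goes in and out tilted about 20 degrees, jaw end down, stop end up.
- stop_face (a point): Foot of the end stop's inner face, at floor level, x = +45 mm in the cradle's frame. The stop is a fixed block 44 mm wide, 10 mm thick, 19 mm high above the floor.
- jaw_face (a point): Foot of the inner face of the sprung jaw, at floor level; x = -33 mm in the cradle's frame with nothing in the jaw. The jaw is a pocket open towards the stop: a top lip and two side cheeks 44 mm apart, all reaching 8 mm forward of this face. Lip: underside 35 mm, top 40 mm above the floor. An aluminium block 30 mm high stands behind, at x = -92 to -104 mm.
- jaw (a joint): How far the sprung jaw is pushed back towards the cradle's -x end, in m: 0 with nothing in it, 0.030 at most. The spring pushes towards the stop with about 5 N at 0 and 12.5 N at 0.030. About 0.010 with the thick pack clamped, 0.0055 with the thin one.
- plate: Fixed grey plate 132 x 90 x 6 mm, origin at the centre of its underside, x along its length, z up. Its top is at z = 6 mm. Across each end stands a low bar 8 mm high above the top, 80 mm long; the inner faces are at x = -54 and +54 mm.
- thick_pack_mid (a point): Centre of the thick black battery pack, a block 88 x 37 x 30 mm, 0.2 to 0.4 kg. x along its 88 mm length, y across its 37 mm width, z up through its 30 mm thickness. It starts clamped in the cradle, against the stop.
- thin_pack_mid (a point): Centre of the thin black battery pack, a block with rounded edges 84 x 29 x 19 mm, 0.1 to 0.2 kg. x along its 84 mm length, y across its 29 mm width, z up through its 19 mm thickness. It starts on the plate. Either end may go into the jaw.
- tape: Bystander: yellow tape roll lying flat, 62 mm across, 19 mm high; origin at the centre of its underside.
- brush: Bystander: flat brush lying, 141 mm long (about along y), 33 mm wide, 8 mm high; origin at the centre of its underside.
- reel: Bystander: white solder reel standing on its flange, 60 mm across, 36 mm high; origin at the centre of its underside.
There are look-alikes about, which are no part of the job. Of the things that look like the part that bears thick_pack_mid, the larger one is meant.

How it is judged:
By the outcome, as a careful person would: the job done as asked, in the order asked, and still so for the second after the job is handed in, with the robot touching nothing.
It also fails if it takes over 64 s, if anything falls off the work surface, if the arm or the gripper's body presses on something with over 40 N, if the wrist force passes 120 N, or if a joint passes its speed limit or range.

### The arm

A 6-joint arm with a two-finger parallel gripper is mounted at the origin on a cart in front of the work surface, level with it; the furniture and walls round the work are solid. World frame = base frame: x ahead of the robot, y to its left, z up, the work surface at z = 0. Lengths are in mm, angles in rad, forces in N, time in s.
With the tool pointing down it reaches from about 350 to 925 mm from the base axis. Payload 6.4 kg.
Tool frame: the origin (TCP) lies on the front face of the gripper's body, between the roots of the fingers; the fingertips stand 73 mm ahead of it and the grasp point (between the pads) lies 54 mm ahead of it; z points along the fingers, y is the line along which they close (so a half turn about z gives the same grasp; the last joint's range is limited). The gripper opens to 85 mm and grips with 20 to 120 N. Pads are 22 mm wide; open, the fingers measure 114 mm over their backs; the gripper's body (76 mm by 85 mm) begins 54 mm behind the grasp point. The pads swing forward as they close: fully open they stand 13 mm farther back than shut.
Start: joints at [0.936, 0.245, 1.558, -0, 1.339, -0.174], TCP at [289.031, 582.216, 303.89] pointing down, gripper open.
Joint ranges: [-3.13, 3.13], [-1.02, 2.26], [0.13, 2.54], [-0.95, 4.09], [0.21, 2.88], [-2.74, 2.74]. Speed limits (rad/s): [2.57, 2.57, 3.14, 3.14, 3.14, 3.14].

### API

Orientations are given as a rotation vector (axis times angle).
In Python, from rig import monitor, grab_frame, manip gives the robot as it stands. The module is installed in compiled form; this text tells all that it offers.
- The arm moves only by the tool carry_out, never from a script. Its argument "moves" is a list that holds one entry, the list of rows, each a list of 5 numbers: the opening, from 0 (shut) to 1 (fully open), then the shift along the tool's x, y, z normalised to -1 to 1, where 1 is 600 mm, then the turn about the tool's z normalised to -1 to 1, where 1 is pi/2 rad. A call has 1 to 12 rows; each row is the pose to reach, as a shift and turn from the pose commanded when the call began, along the tool's axes at that moment; what a row does not reach only later rows make up. A row lasts 1/10 s, in which the tool goes at most 50 mm and 8.59 degrees, less where a joint would pass 70% of its speed; a pose out of reach is approached as far as the arm can. A call with a number of a shift or a turn outside -1 to 1 is refused whole. A call with a gripper value outside its range is refused whole. The fingers move at their own pace and stop on an object; "squeeze" is the grip in N (left out, the last holds). Time passes only in rows, so rows that repeat a pose let the fingers close. It gives the time, the measured TCP pose, the force, the opening and the grip force at its end, in the units of the state.
- monitor.sense(): the state, without advancing time (a new reading comes with each control period).
- grab_frame(name): name is "side" or "top" or "wrist"; returns a dict with "img" (420x560x3 uint8, blue, green, red), "mtx" (3x3 intrinsics, pixels), "xyz" and "rotation" of the camera in the world. Camera axes: x right, y up, looking along -z (the intrinsics and any distortion apply to the point x, -y, -z); pixel columns grow to the right and rows downward; lengths in mm; the calibration is good to about 2 mm. A picture is of the moment at which its call begins. There is no depth.
- manip.job_done(): hands the job in; it is judged then, once.
The state is a dict: "clock": time; "qpos": joint angles; "joint_velocities": joint speeds; "effort": joint torques, N m; "ee_pos": TCP position; "eef_rot": TCP orientation; "force": force on the tool from outside, world axes, zero at the start; "moment": the same for the moment, N m; "opening": finger opening in mm; "finger_force": force on a finger pad.
Only numpy, scipy, OpenCV 4.12 (cv2) and the standard library are available. Lean on these libraries where they do the work, as an engineer would, in place of code of your own. Each camera call takes 0.05 s, during which the arm holds its last target. There are 200 camera calls.

## Working session

There is one attempt and no reset: what is moved stays moved. The work goes in short steps, Python scripts to look and compute and a tool call to move; the robot and the scene stay as the last step left them, time stands still between calls to the robot, and variables do not carry over. Pictures are saved under pics/ and viewed, at most 10 in all, crops included, and the job is handed in when it is done.

Besides the shell and the picture viewer there is one more tool, called after "Request:" in YAML: its name, and indented under it one key for each argument. carry_out: Moves the arm, as the interface text tells. Its arguments: {"type":"object","properties":{"moves":{"type":"array","items":{"type":"array","items":{"type":"array","items":{"type":"number","minimum":-1,"maximum":1}}}},"squeeze":{"type":"number"}},"required":["moves"]}

```bash
mkdir -p pics; cat > h.py <<'E'
import numpy as np, cv2
from scipy.spatial.transform import Rotation as R
from rig import monitor, grab_frame, manip
E
python3 - <<'E'
from h import *
import pickle
F={}
for n in("side","top","wrist"):
    f=grab_frame(n);F[n]=f;cv2.imwrite(f"pics/{n}0.png",f["img"]);print(n,{k:(np.round(v,3).tolist() if k!="img" else v.shape) for k,v in f.items()})
pickle.dump(F,open("F0.pkl","wb"))
cv2.imwrite("pics/c0.png",cv2.resize(np.hstack([F["side"]["img"],F["top"]["img"]]),(800,300)))
print(monitor.sense())
E
```

```text
side {'img': (420, 560, 3), 'mtx': [[540.63, 0.0, 276.275], [0.0, 540.63, 207.147], [0.0, 0.0, 1.0]], 'xyz': [-200.673, -1181.516, 641.924], 'rotation': [1.096, -0.348, -0.535]}
top {'img': (420, 560, 3), 'mtx': [[520.069, 0.0, 283.475], [0.0, 520.069, 201.996], [0.0, 0.0, 1.0]], 'xyz': [394.947, -169.875, 1305.359], 'rotation': [0.054, -0.07, -1.559]}
wrist {'img': (420, 560, 3), 'mtx': [[356.457, 0.0, 281.149], [0.0, 356.457, 208.275], [0.0, 0.0, 1.0]], 'xyz': [228.235, 610.875, 373.611], 'rotation': [-0.239, -0.147, 1.102]}
{'clock': 0.15, 'qpos': array([ 9.35920224e-01,  2.45693726e-01,  1.55873928e+00,  2.84064132e-05,
        1.33869537e+00, -1.74085902e-01]), 'joint_velocities': array([ 0.00020658, -0.00148393, -0.00458502, -0.00045979,  0.00115592,
       -0.00071089]), 'effort': array([-5.12340557e-04, -4.29988968e+01, -3.26551974e+01, -2.99943295e-04,
        3.55799042e-03,  3.07531468e-05]), 'ee_pos': array([288.81655417, 581.95450685, 303.00489613]), 'eef_rot': array([-7.17287044e-01, -3.05796374e+00,  2.20013114e-03]), 'force': array([-0.71848184, -0.35659174,  1.21936259]), 'moment': array([0.0014423 , 0.00976263, 0.04268092]), 'finger_force': 0.0, 'opening': 85.16371923739673}
```

View pics/top0.png

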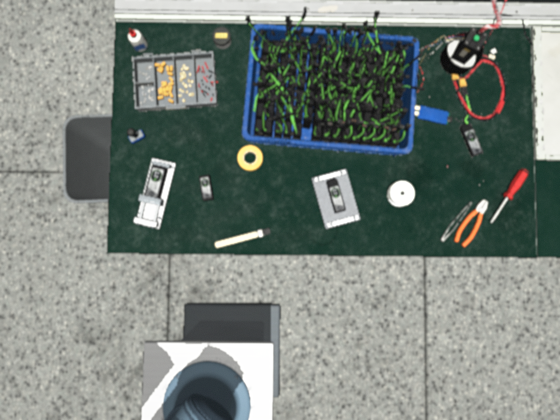

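View pics/side0.png

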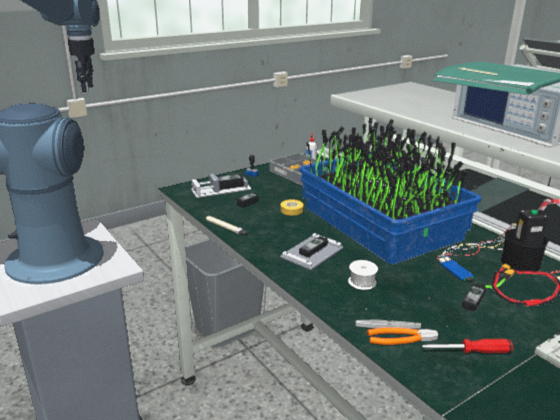

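The top view shows the cradle at about (155,192) with a pack in it at (157,180), and the plate at (336,198) with a pack on it. Look-alike blocks lie loose at (206,187) and (472,140). The tape is at (250,157), the reel at (401,193) and the brush at (242,238). The thick pack should be the clamped one at (157,180), because it is larger and in the cradle. I'll check that in an enlarged crop.

```bash
python3 - <<'E'
from h import *
import pickle
F=pickle.load(open("F0.pkl","rb"))
t=F["top"]["img"]
a=cv2.resize(t[145:245,120:220],(600,600),interpolation=cv2.INTER_CUBIC)
b=cv2.resize(t[155:240,300:370],None,fx=6,fy=6,interpolation=cv2.INTER_CUBIC)
cv2.imwrite("pics/a.png",cv2.resize(np.hstack([a[:510,:380],b]),(800,510)))
E
```

```text
(no output)
```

View pics/a.png

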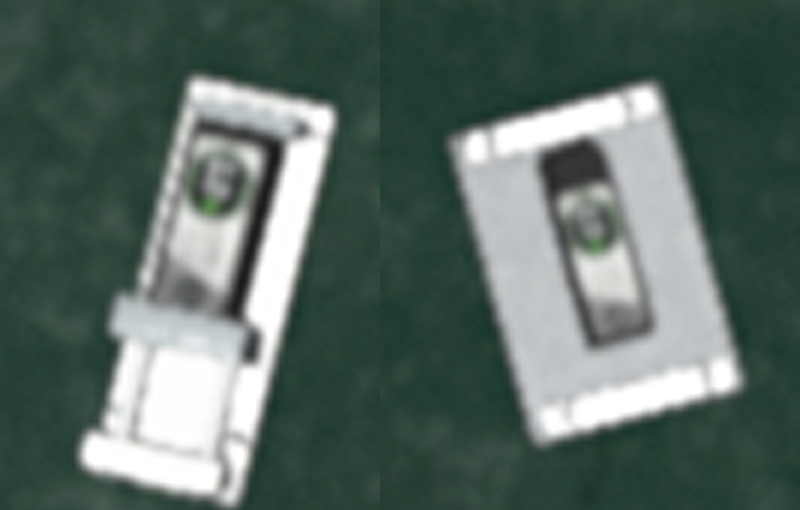

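The crop confirms the choice. The thick pack is clamped, with its jaw at the lower end (about u 180, v 330) and the stop at the top. The thin pack lies on the plate with its corners near (541,150), (598,138), (655,330) and (590,348). I'll fit coarse poses from these points.

```bash
cat >> h.py <<'E'
from scipy.optimize import least_squares
def proj(f,P):
    P=np.atleast_2d(P).astype(float); c=R.from_rotvec(f["rotation"]).inv().apply(P-f["xyz"])*[1,-1,-1]
    p=c@f["mtx"].T; return p[:,:2]/p[:,2:]
def onplane(f,px,z):
    px=np.atleast_2d(px).astype(float); d=np.c_[px,np.ones(len(px))]@np.linalg.inv(f["mtx"]).T*[1,-1,-1]
    d=R.from_rotvec(f["rotation"]).apply(d); return f["xyz"]+d*((z-f["xyz"][2])/d[:,2:])
def fit(f,pts,px,g):
    "pose x,y,yaw of an upright body from body points and pixels"
    pts=np.array(pts,float)
    def W(q): return np.c_[pts[:,:2]@np.array([[np.cos(q[2]),np.sin(q[2])],[-np.sin(q[2]),np.cos(q[2])]])+q[:2],pts[:,2]]
    s=least_squares(lambda q:(proj(f,W(q))-px).ravel(),g,x_scale=[100,100,1])
    return s.x,s.fun.reshape(-1,2)
def shift(to_xyz=None,yaw=None,s=None):
    "row numbers (x,y,z,turn) for target TCP and world yaw of the tool y axis (mod pi)"
    s=s or monitor.sense(); Rt=R.from_rotvec(s["eef_rot"]); out=Rt.inv().apply(np.array(to_xyz)-s["ee_pos"])/600
    ty=Rt.as_matrix()[:,1]; cur=np.arctan2(ty[1],ty[0])
    d=0 if yaw is None else -((yaw-cur+np.pi/2)%np.pi-np.pi/2)   # tool z is down
    return np.round(np.r_[out,d/(np.pi/2)],4), s["qpos"][5]
E
python3 - <<'E'
from h import *
import pickle
f=pickle.load(open("F0.pkl","rb"))["top"]
L=lambda u,v:(120+u/6,145+v/6)
Q=lambda u,v:(300+(u-380)/6,155+v/6)
np.set_printoptions(suppress=True,precision=2)
pl=fit(f,[(66,45,6),(66,-45,6),(-66,-45,6),(-66,45,6)],[Q(450,138),Q(658,85),Q(742,390),Q(538,443)],[450,-300,.2]);print("plate",*pl)
th=fit(f,[(42,14.5,25),(42,-14.5,25),(-42,-14.5,25),(-42,14.5,25)],[Q(541,150),Q(598,138),Q(655,330),Q(590,348)],[450,-300,.2]);print("thin",*th)
for n,p,z in[("baseTL",L(193,78),6),("baseTR",L(335,105),6),("baseBR",L(238,505),6),("lipL",L(115,310),46),("lipR",L(250,340),46),("tape",(250,157),10),("brushtip",(268,232),4),("look",(206,187),10),("reel",(401,193),36)]: print(n,onplane(f,p,z)[0])
s=monitor.sense();print(R.from_rotvec(s["eef_rot"]).as_matrix())
print(shift([th[0][0]-0,th[0][1],280],th[0][2]+np.pi/2))
fw=pickle.load(open("F0.pkl","rb"))["wrist"]
print("cam in tool",R.from_rotvec(s["eef_rot"]).inv().apply(fw["xyz"]-s["ee_pos"]),(R.from_rotvec(s["eef_rot"]).inv()*R.from_rotvec(fw["rotation"])).as_matrix())
E
```

```text
plate [ 506.95 -314.46    0.27] [[ 0.28  0.27]
 [ 0.02 -0.05]
 [ 0.16 -0.35]
 [-0.46  0.14]]
thin [ 514.48 -311.9     0.27] [[-0.89  0.36]
 [ 0.88 -0.57]
 [ 0.25  0.12]
 [-0.24  0.08]]
baseTL [604.81 149.34   6.  ]
baseTR [594.13  89.6    6.  ]
baseBR [426.16 125.23   6.  ]
lipL [503.33 168.04  46.  ]
lipR [491.81 113.28  46.  ]
tape [609.79 -96.87  10.  ]
brushtip [ 422.14 -144.47    4.  ]
look [532.65  11.87  10.  ]
reel [ 520.79 -470.6    36.  ]
[[-0.9   0.44 -0.  ]
 [ 0.44  0.9  -0.  ]
 [ 0.   -0.   -1.  ]]
(array([-1.  , -1.17,  0.04, -0.46]), np.float64(-0.17408590245418856))
cam in tool [ 67.14  -1.14 -70.58] [[-0.    0.96  0.26]
 [ 1.    0.   -0.  ]
 [-0.    0.26 -0.96]]
```

Request:
carry_out:
  moves:
    - [[1,-0.656,-0.52,0.04,-0.17],[1,-0.656,-0.52,0.04,-0.17],[1,-0.656,-0.52,0.04,-0.17],[1,-0.656,-0.52,0.04,-0.17],[1,-0.656,-0.52,0.04,-0.17],[1,-0.656,-0.52,0.04,-0.17],[1,-0.656,-0.52,0.04,-0.17],[1,-0.656,-0.52,0.04,-0.17],[1,-0.656,-0.52,0.04,-0.17],[1,-0.656,-0.52,0.04,-0.17],[1,-0.656,-0.52,0.04,-0.17],[1,-0.656,-0.52,0.04,-0.17]]
  squeeze: 30

```text
clock: 1.35
ee_pos: [503.0, 126.6, 279.5]
eef_rot: [-0.308, -3.126, -0.0]
force: [-0.6, 0.4, 0.2]
opening: 85.1
finger_force: 0.0
```

Request:
carry_out:
  moves:
    - [[1,0,0,0,0],[1,0,0,0,0],[1,0,0,0,0]]

```text
clock: 1.65
ee_pos: [502.4, 128.9, 279.9]
eef_rot: [-0.301, -3.127, -0.0]
force: [-0.1, 0.3, 0.1]
opening: 85.5
finger_force: 0.0
```

```bash
python3 - <<'E'
from h import *
import pickle
f=grab_frame("wrist");pickle.dump(f,open("Fc.pkl","wb"));cv2.imwrite("pics/w1.png",cv2.resize(f["img"],(800,600)))
print(shift([514,-312,280],.27+np.pi/2),monitor.sense()["ee_pos"])
print(proj(f,[(515,125,6)]))
E
```

```text
(array([-1.589e-01, -7.175e-01, -1.000e-04, -2.940e-01]), np.float64(-1.34694820640904)) [502.44768489 128.77691899 279.94225274]
[[280.36479305 194.80245837]]
```

View pics/w1.png

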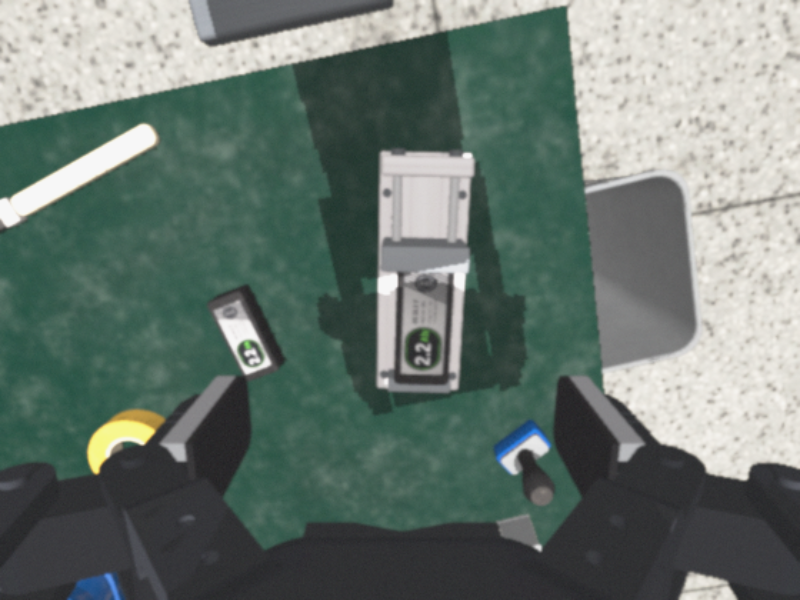

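The wrist view shows the cradle near (420,270), with the jaw lip at about (425,255) and the stop end at about (418,385). The loose look-alike at (245,330) is smaller. I'll enlarge this view to refine the pose.

```bash
python3 - <<'E'
from h import *
import pickle
f=pickle.load(open("Fc.pkl","rb"))
c=f["img"][160:280,255:345];cv2.imwrite("pics/w1c.png",cv2.resize(c,None,fx=5,fy=5,interpolation=cv2.INTER_CUBIC))
E
```

```text
(no output)
```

View pics/w1c.png

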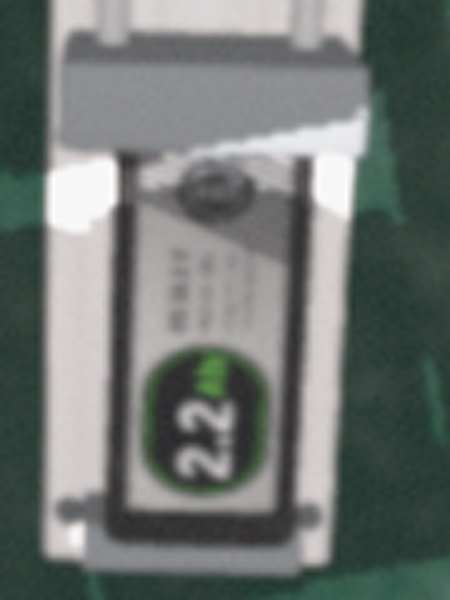

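Request:
carry_out:
  moves:
    - [[1,-0.16,-0.72,0,-0.294],[1,-0.16,-0.72,0,-0.294],[1,-0.16,-0.72,0,-0.294],[1,-0.16,-0.72,0,-0.294],[1,-0.16,-0.72,0,-0.294],[1,-0.16,-0.72,0,-0.294],[1,-0.16,-0.72,0,-0.294],[1,-0.16,-0.72,0,-0.294],[1,-0.16,-0.72,0,-0.294],[1,-0.16,-0.72,0,-0.294],[1,-0.16,-0.72,0,-0.294],[1,-0.16,-0.72,0,-0.294]]

```text
clock: 2.9
ee_pos: [514.0, -313.2, 279.6]
eef_rot: [0.422, -3.113, -0.002]
force: [-0.4, 0.6, 0.2]
opening: 85.3
finger_force: 0.0
```

The crop shows the pack's stop-end top corners at (107,540) and (298,540). The lip front edge runs from (58,150) to (368,150), and the base corners are at (43,560) and (330,565).

```bash
python3 - <<'E'
from h import *
import pickle
np.set_printoptions(suppress=True,precision=3)
f=pickle.load(open("Fc.pkl","rb"))
L=lambda u,v:(255+u/5,160+v/5)
r=fit(f,[(45,-18.5,36),(45,18.5,36),(-35,0,46)],[L(107,541),L(298,541),L(213,152)],[515,125,-.2]);print(r)
for z,p in[(6,(43,560)),(6,(330,565)),(25,(88,572)),(25,(302,572)),(46,(58,150)),(46,(370,150)),(36,(107,541)),(36,(298,541))]:
    w=onplane(f,L(*p),z)[0]; c,s=np.cos(r[0][2]),np.sin(r[0][2]); d=w[:2]-r[0][:2]; print(z,w,"local",c*d[0]+s*d[1],-s*d[0]+c*d[1])
g=grab_frame("wrist");pickle.dump(g,open("Fp.pkl","wb"))
q=proj(g,[(512,-312,25)])[0];print(q)
x,y=int(q[0])-80,int(q[1])-60
x=max(x,0);y=max(y,0);print(x,y);cv2.imwrite("pics/w2.png",cv2.resize(g["img"][y:y+120,x:x+160],None,fx=5,fy=5,interpolation=cv2.INTER_CUBIC))
E
```

```text
(array([538.298, 135.582,  -0.199]), array([[-0.152,  0.455],
       [ 0.191,  0.674],
       [-0.035, -0.961]]))
6 [593.566  91.642   6.   ] local 62.866082928434594 -32.142103455080616
6 [606.302 150.84    6.   ] local 63.64399047464647 28.405309036065276
25 [589.157 102.634  25.   ] local 56.370557876286234 -22.239460583553615
25 [597.346 144.554  25.   ] local 56.10823719877463 20.47228440549747
46 [499.302 115.856  46.   ] local -34.32502352209999 -27.04743616906154
46 [509.742 169.378  46.   ] local -34.67529190213046 27.48190310695978
36 [578.313 108.784  36.   ] local 44.52412965261631 -18.355241535324204
36 [585.339 144.755  36.   ] local 44.298233021417715 18.294514456374166
[283.101 184.319]
203 124
```

View pics/w2.png

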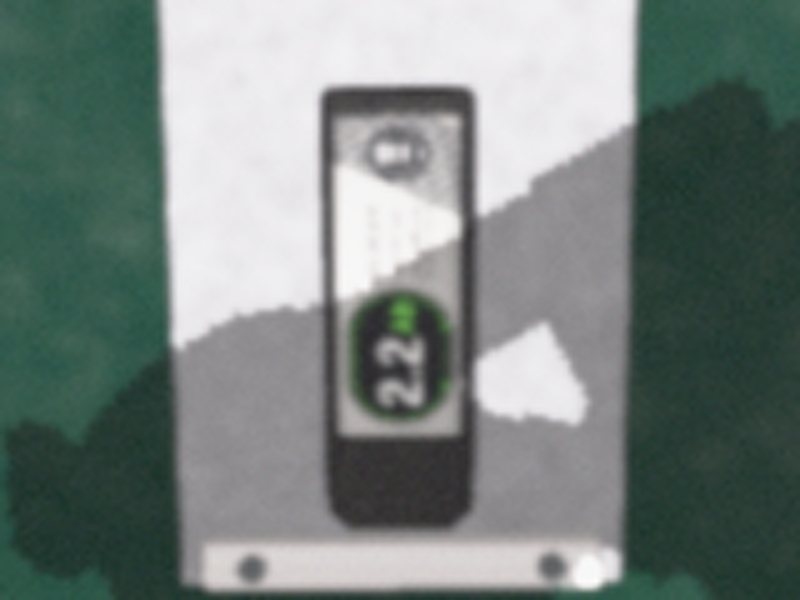

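The thin pack's top corners are at (322,90), (473,90), (473,525) and (328,525) in the crop, and the far bar's inner edge is at v≈542.

```bash
python3 - <<'E'
from h import *
import pickle
np.set_printoptions(suppress=True,precision=3)
g=pickle.load(open("Fp.pkl","rb"))
L=lambda u,v:(203+u/5,124+v/5)
r=fit(g,[(-42,-14.5,25),(-42,14.5,25),(42,14.5,25),(42,-14.5,25)],[L(323,90),L(473,90),L(471,525),L(329,525)],[515,-312,.27]);print(r)
pl=np.array([506.95,-314.46,.27]);c,s=np.cos(.27),np.sin(.27)
for z,p in[(25,(323,90)),(25,(473,90)),(25,(471,525)),(25,(329,525)),(6,(205,543)),(6,(610,543)),(6,(160,0)),(6,(637,0)),(6,(182,585)),(6,(622,580))]:
    w=onplane(g,L(*p),z)[0];d=w[:2]-pl[:2];print(z,w,"plate local",c*d[0]+s*d[1],-s*d[0]+c*d[1])
S=monitor.sense();x,y,a=r[0]
print(S["ee_pos"],shift([x+15*np.cos(a),y+15*np.sin(a),0],a+np.pi/2))
E
```

```text
(array([ 514.562, -311.576,    0.274]), array([[-1.089, -0.611],
       [ 1.134, -0.784],
       [ 0.844,  0.74 ],
       [-0.892,  0.905]]))
25 [ 478.306 -335.801   25.   ] plate local -33.298184446321294 -12.927824947025965
25 [ 471.146 -309.755   25.   ] plate local -33.25160518783655 14.084990551123811
25 [ 550.577 -287.259   25.   ] plate local 49.30166738011406 14.579051254561442
25 [ 557.803 -313.597   25.   ] plate local 49.24118478058806 -12.732653143291783
6 [ 574.603 -335.94     6.   ] plate local 59.47253641767625 -38.74720651304206
6 [ 552.728 -256.207    6.   ] plate local 59.65742945405404 43.93255592679192
6 [ 472.004 -369.854    6.   ] plate local -48.45542077205328 -44.06627272409682
6 [ 448.21  -283.331    6.   ] plate local -48.309096755869696 45.6692191023395
6 [ 584.711 -338.32     6.   ] plate local 68.57929735803489 -43.73692132603257
6 [ 559.749 -251.447    6.   ] plate local 67.69368786899813 46.646601040014126
[ 514.116 -312.836  279.706] (array([-0.026,  0.002,  0.466, -0.002]), np.float64(-2.5758406898651813))
```

Request:
carry_out:
  moves:
    - [[1,-0.031,0.002,0.08,0],[1,-0.031,0.002,0.16,0],[1,-0.031,0.002,0.24,0],[1,-0.031,0.002,0.3,0],[1,-0.031,0.002,0.331,0],[1,-0.031,0.002,0.331,0],[1,-0.031,0.002,0.331,0],[0.2,-0.031,0.002,0.331,0],[0.2,-0.031,0.002,0.331,0],[0.2,-0.031,0.002,0.331,0],[0.2,-0.031,0.002,0.331,0],[0.2,-0.031,0.002,0.331,0]]
  squeeze: 25

```text
clock: 4.15
ee_pos: [531.8, -308.8, 82.3]
eef_rot: [-0.419, 3.113, -0.001]
force: [-2.0, 2.0, 5.5]
opening: 27.7
finger_force: 25.2
```

Request:
carry_out:
  moves:
    - [[0.2,0,0,0,0],[0.2,0,0,0,0],[0.2,0,0,0,0]]

```text
clock: 4.45
ee_pos: [531.8, -308.8, 82.2]
eef_rot: [-0.42, 3.113, -0.001]
force: [-1.7, 1.5, 6.2]
opening: 28.3
finger_force: 25.2
```

Request:
carry_out:
  moves:
    - [[0.2,0,0,-0.03,0],[0.2,0,0,-0.1,0],[0.2,0,0,-0.18,0],[0.2,-0.05,0.1,-0.2,0.1],[0.2,-0.053,0.18,-0.2,0.2],[0.2,-0.053,0.255,-0.2,0.3],[0.2,-0.053,0.255,-0.2,0.3],[0.2,-0.053,0.255,-0.2,0.3],[0.2,-0.053,0.255,-0.2,0.3]]

```text
clock: 5.35
ee_pos: [521.9, -153.1, 202.0]
eef_rot: [0.317, 3.124, -0.001]
force: [0.4, 0.1, -2.1]
opening: 28.0
finger_force: 25.4
```

```bash
python3 - <<'E'
from h import *
f=grab_frame("side")
s=monitor.sense();p=s["ee_pos"];print(p,s["opening"],s["force"],s["qpos"][5],s["eef_rot"])
q=proj(f,[p-[0,0,54]])[0].astype(int);print(q)
x,y=q-[60,50];print(x,y);cv2.imwrite("pics/s1.png",cv2.resize(f["img"][y:y+90,x:x+120],None,fx=6,fy=6,interpolation=cv2.INTER_CUBIC))
E
```

```text
[ 522.00997878 -153.60459743  201.94330527] 28.036062460067214 [ 0.16302876 -0.22463954 -1.78116221] -1.8618293601729925 [ 3.18766044e-01  3.12422143e+00 -1.21533928e-03]
[278 173]
218 123
```

View pics/s1.png

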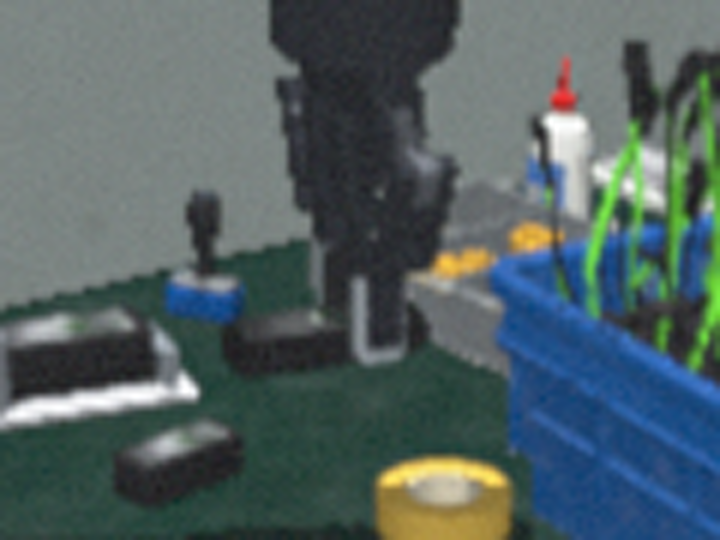

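The pack is held level, with its left end at about (230,345) and the tip at (385,350). It did not droop. I'll set it down flat at the temporary spot.

Request:
carry_out:
  moves:
    - [[0.2,0,0,0.07,0],[0.2,0,0,0.14,0],[0.2,0,0,0.19,0],[0.2,0,0,0.207,0],[0.2,0,0,0.208,0],[0.2,0,0,0.208,0],[1,0,0,0.207,0],[1,0,0,0.207,0],[1,0,0,0.205,0],[1,0,0,0.15,0],[1,0,0,0.07,0],[1,0,0,0,0]]

```text
clock: 6.6
ee_pos: [521.6, -152.6, 203.4]
eef_rot: [0.318, 3.125, -0.0]
force: [0.8, -0.6, 0.8]
opening: 85.5
finger_force: 0.0
```

```bash
python3 - <<'E'
from h import *
c=np.array([538.2,135.0]);a=-.2;u=np.array([np.cos(a),np.sin(a)])
print(shift([*(c+u*20),202],a+np.pi/2),shift([*(c+u*20),202],a+np.pi/2)[0]*600, monitor.sense()["ee_pos"])
E
```

```text
(array([ 0.0362,  0.4751,  0.0022, -0.002 ]), np.float64(-1.8609779708403633)) [ 21.72 285.06   1.32  -1.2 ] [ 521.60624341 -152.57324745  203.375262  ]
```

Request:
carry_out:
  moves:
    - [[1,0.036,0.475,0,0],[1,0.036,0.475,0,0],[1,0.036,0.475,0,0],[1,0.036,0.475,0,0],[1,0.036,0.475,0,0],[1,0.036,0.475,0,0],[1,0.036,0.475,0,0],[1,0.036,0.475,0.06,0],[1,0.036,0.475,0.12,0],[1,0.036,0.475,0.17,0],[1,0.036,0.475,0.191,0],[1,0.036,0.475,0.191,0]]

```text
clock: 7.8
ee_pos: [556.9, 130.4, 85.2]
eef_rot: [-0.319, -3.122, 0.001]
force: [-0.3, -0.5, 0.4]
opening: 85.3
finger_force: 0.0
```

Request:
carry_out:
  moves:
    - [[0.3,0,0,0,0],[0.3,0,0,0,0],[0.3,0,0,0,0],[0.3,0,0,0,0],[0.3,0,0,0,0],[0.3,0,0,0,0]]
  squeeze: 35

```text
clock: 8.4
ee_pos: [559.0, 131.1, 88.4]
eef_rot: [0.319, 3.123, 0.001]
force: [-2.2, 1.6, 4.8]
opening: 36.6
finger_force: 36.8
```

Request:
carry_out:
  moves:
    - [[0.3,0.003,0,-0.005,0],[0.3,0.005,0,-0.01,0],[0.3,0.008,0,-0.015,0],[0.3,0.01,0,-0.02,0],[0.3,0.013,0,-0.025,0],[0.3,0.017,0,-0.03,0],[0.3,0.02,0,-0.036,0],[0.3,0.023,0,-0.041,0],[0.3,0.023,0,-0.041,0],[0.3,0.023,0,-0.041,0]]

```text
clock: 9.4
ee_pos: [547.0, 133.4, 112.7]
eef_rot: [0.318, 3.117, 0.001]
force: [9.4, -0.2, -4.9]
opening: 36.5
finger_force: 35.8
```

```bash
python3 - <<'E'
from h import *
f=grab_frame("side");g=grab_frame("wrist")
p=monitor.sense()["ee_pos"]
q=proj(f,[p-[0,0,54]])[0].astype(int)
x,y=q-[50,50];a=cv2.resize(f["img"][y:y+100,x:x+100],(400,400),interpolation=cv2.INTER_CUBIC)
b=cv2.resize(g["img"],(533,400))[:,100:500]
cv2.imwrite("pics/s2.png",np.hstack([a,b]));print(x,y)
E
```

```text
180 120
```

View pics/s2.png

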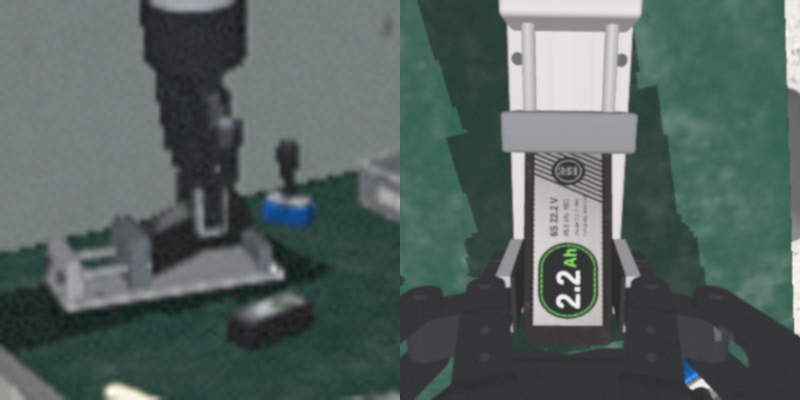

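The pack is tilted about 20° with its stop end clear of the stop, and the jaw is pushed back. I'll slide it out along +x and then lift.

Request:
carry_out:
  moves:
    - [[0.3,-0.015,0,-0.002,0],[0.3,-0.03,0,-0.004,0],[0.3,-0.045,0,-0.005,0],[0.3,-0.06,0,-0.006,0],[0.3,-0.063,0,-0.008,0],[0.3,-0.063,0,-0.02,0],[0.3,-0.063,0,-0.06,0],[0.3,-0.063,0,-0.12,0],[0.3,-0.063,0,-0.18,0],[0.3,-0.063,0,-0.18,0]]

```text
clock: 10.5
ee_pos: [584.2, 126.4, 226.2]
eef_rot: [0.317, 3.114, 0.002]
force: [-0.2, 0.6, -1.7]
opening: 36.2
finger_force: 36.7
```

```bash
python3 - <<'E'
from h import *
s=monitor.sense();print(s["ee_pos"],s["force"],s["opening"],s["qpos"][5])
c=np.array([508,-313.3]);a=.272;u=np.array([np.cos(a),np.sin(a)])
print(shift([*(c+u*17),220],a+np.pi/2))
E
```

```text
[584.18949745 126.36850004 226.15294756] [-0.1575598   0.60155591 -1.72533378] 36.19139959400058 -1.3445547546996288
(array([-0.0483, -0.7304,  0.0089, -0.3022]), np.float64(-1.3445547546996288))
```

Request:
carry_out:
  moves:
    - [[0.3,-0.031,-0.739,0,-0.302],[0.3,-0.031,-0.739,0,-0.302],[0.3,-0.031,-0.739,0,-0.302],[0.3,-0.031,-0.739,0,-0.302],[0.3,-0.031,-0.739,0,-0.302],[0.3,-0.031,-0.739,0,-0.302],[0.3,-0.031,-0.739,0,-0.302],[0.3,-0.031,-0.739,0,-0.302],[0.3,-0.031,-0.739,0,-0.302],[0.3,-0.031,-0.739,0,-0.302],[0.3,-0.031,-0.739,0,-0.302],[0.3,-0.031,-0.739,0,-0.302]]

```text
clock: 11.7
ee_pos: [509.9, -310.7, 218.4]
eef_rot: [0.425, -3.111, -0.003]
force: [0.5, 0.2, -1.9]
opening: 36.3
finger_force: 36.9
```

Request:
carry_out:
  moves:
    - [[0.3,0,0,0.06,0],[0.3,0,0,0.12,0],[0.3,0,0,0.165,0],[0.3,0,0,0.18,0],[0.3,0,0,0.185,0],[0.3,0,0,0.19,0],[0.3,0,0,0.19,0]]

```text
clock: 12.4
ee_pos: [511.4, -312.1, 107.4]
eef_rot: [-0.425, 3.111, -0.003]
force: [-1.1, 2.8, 1.8]
opening: 36.0
finger_force: 37.6
```

```bash
python3 - <<'E'
from h import *
s=monitor.sense();print(s["ee_pos"],s["force"],s["opening"],s["qpos"][5])
c=np.array([508,-313.3]);a=.272;u=np.array([np.cos(a),np.sin(a)]);d=s["ee_pos"][:2]-c;print(d@u,d@[-u[1],u[0]])
print(shift([*(c+u*19),88.5],a+np.pi/2))
E
```

```text
[ 511.3649506  -312.13866568  107.38591672] [-1.136303    2.83611837  1.78813859] 36.0316299301444 -2.5799490676996055
3.553242165889357 0.21461606467202896
(array([-0.0257, -0.0003,  0.0315, -0.0002]), np.float64(-2.5799490676996055))
```

Contact has begun. I'll follow the arc down.

Request:
carry_out:
  moves:
    - [[0.3,-0.004,0,0.004,0],[0.3,-0.008,0,0.009,0],[0.3,-0.012,0,0.014,0],[0.3,-0.016,0,0.019,0],[0.3,-0.02,0,0.024,0],[0.3,-0.023,0,0.028,0],[0.3,-0.025,0,0.032,0],[0.3,-0.025,0,0.034,0],[0.3,-0.025,0,0.034,0]]

```text
clock: 13.3
ee_pos: [524.4, -309.1, 89.4]
eef_rot: [0.426, -3.108, -0.001]
force: [-19.7, 8.2, 35.9]
opening: 36.1
finger_force: 42.3
```

Request:
carry_out:
  moves:
    - [[0.3,0,0,-0.002,0],[0.3,0,0,-0.002,0],[0.6,0,0,-0.002,0],[1,0,0,-0.002,0],[1,0,0,-0.002,0],[1,0,0,-0.002,0],[1,0,0,-0.02,0],[1,0.015,0,-0.08,0],[1,0.03,0,-0.16,0],[1,0.03,0,-0.24,0],[1,0.03,0,-0.3,0],[1,0.03,0,-0.3,0]]

```text
clock: 14.5
ee_pos: [509.5, -314.7, 273.0]
eef_rot: [-0.424, 3.104, -0.017]
force: [0.2, -0.3, 0.1]
opening: 85.1
finger_force: 0.0
```

```bash
python3 - <<'E'
from h import *
import pickle
f=grab_frame("wrist");s=grab_frame("side");pickle.dump((f,s),open("F3.pkl","wb"))
q=proj(f,[(508,-313.3,36)])[0].astype(int);p=proj(s,[(508,-313.3,20)])[0].astype(int)
x,y=max(q[0]-60,0),max(q[1]-75,0);x2,y2=p-[40,40];print(x,y,x2,y2,monitor.sense()["ee_pos"])
a=cv2.resize(f["img"][y:y+150,x:x+120],(480,600),interpolation=cv2.INTER_CUBIC)
b=cv2.copyMakeBorder(cv2.resize(s["img"][y2:y2+80,x2:x2+80],(320,320),interpolation=cv2.INTER_CUBIC),0,280,0,0,0)
cv2.imwrite("pics/w3.png",np.hstack([a,b]))
E
```

```text
226 111 272 205 [ 507.62265025 -312.9876139   266.41339636]
```

View pics/w3.png

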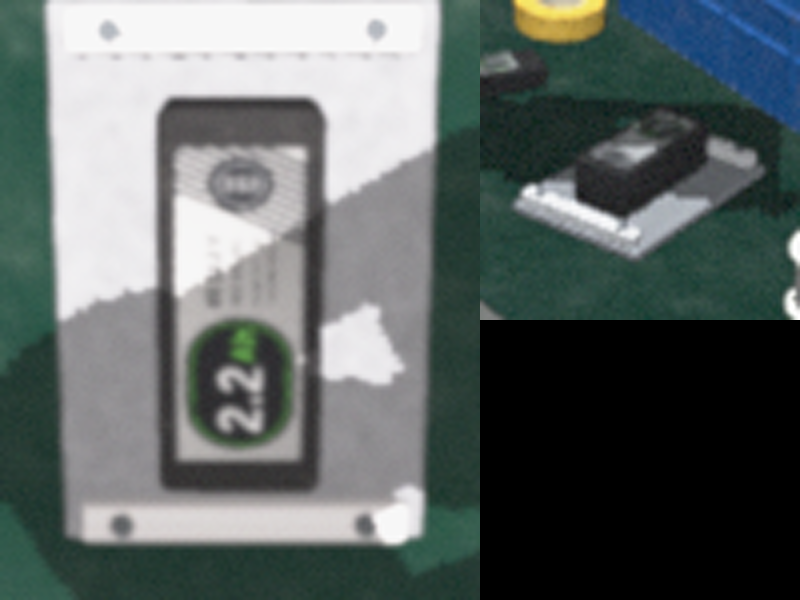

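The thick pack lies flat on the plate, straight and between the bars: top corners (160,100) and (325,100), far end at v≈490, and the bar's inner edge at v≈503. Next I'll regrasp the thin pack from the temporary spot.

```bash
python3 - <<'E'
from h import *
import pickle
np.set_printoptions(suppress=True,precision=4)
f=pickle.load(open("F3.pkl","rb"))[0]
w=onplane(f,[(226+160/4,111+100/4),(226+322/4,111+100/4),(226+318/4,111+490/4),(226+162/4,111+490/4)],36);c=np.array([508,-313.3]);a=.272
Rm=np.array([[np.cos(a),-np.sin(a)],[np.sin(a),np.cos(a)]]);print((w[:,:2]-c)@Rm, w.mean(0))
print(shift([494.8,-147.8,200],-.2+np.pi/2),monitor.sense()["ee_pos"])
E
```

```text
[[-44.0732 -17.7054]
 [-44.0494  16.5976]
 [ 43.4627  17.2429]
 [ 43.5476 -18.3924]] [ 507.8838 -313.9183   36.    ]
(array([-0.053 ,  0.2712,  0.1101,  0.3001]), np.float64(-2.5845971997062662)) [ 507.6227 -312.9876  266.4134]
```

Request:
carry_out:
  moves:
    - [[1,-0.053,0.271,0,0.3],[1,-0.053,0.271,0,0.3],[1,-0.053,0.271,0,0.3],[1,-0.053,0.271,0,0.3],[1,-0.053,0.271,0.05,0.3],[1,-0.053,0.271,0.1,0.3],[1,-0.053,0.271,0.11,0.3],[1,-0.053,0.271,0.11,0.3]]

```text
clock: 15.4
ee_pos: [493.2, -147.0, 196.7]
eef_rot: [-0.313, -3.121, -0.003]
force: [-0.8, 0.4, -0.4]
opening: 85.1
finger_force: 0.0
```

```bash
python3 - <<'E'
from h import *
f=grab_frame("wrist");s=monitor.sense();print(s["ee_pos"],shift([494.8,-147.8,77.5],-.2+np.pi/2))
q=proj(f,[(504.6,-149.8,19)])[0].astype(int);x,y=q-[75,65];x=max(x,0);y=max(y,0);print(q,x,y)
cv2.imwrite("pics/w4.png",cv2.resize(f["img"][y:y+130,x:x+150],None,fx=4,fy=4,interpolation=cv2.INTER_CUBIC))
# predicted top corners in the crop
a=-.2;u=np.array([np.cos(a),np.sin(a)]);v=np.array([-u[1],u[0]])
for i,j in((-42,-14.5),(-42,14.5),(42,14.5),(42,-14.5)): print((proj(f,[[*(np.array([504.6,-149.8])+i*u+j*v),19]])[0]-[x,y])*4)
E
```

```text
[ 494.16795938 -147.58035707  198.40791536] (array([-1.400e-03, -3.000e-04,  2.015e-01, -2.000e-04]), np.float64(-1.8808717260153083))
[281 224] 206 159
[217.65849018  31.47649656]
[383.20105118  31.26610896]
[376.96613664 470.43346397]
[224.71068707 470.73304173]
```

View pics/w4.png

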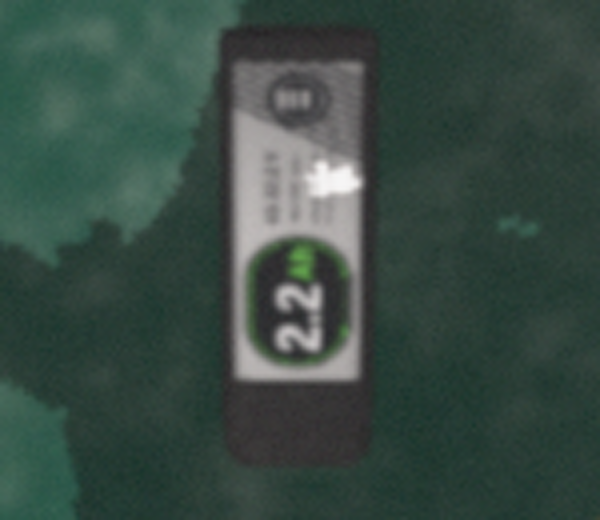

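The thin pack lies label up, with corners near (222,30), (380,30), (375,465) and (225,465), within about 1 mm of the prediction.

Request:
carry_out:
  moves:
    - [[1,-0.001,0,0.07,0],[1,-0.001,0,0.14,0],[1,-0.001,0,0.19,0],[1,-0.001,0,0.201,0],[1,-0.001,0,0.201,0],[1,-0.001,0,0.201,0],[0.2,-0.001,0,0.201,0],[0.2,-0.001,0,0.201,0],[0.2,-0.001,0,0.201,0],[0.2,-0.001,0,0.201,0],[0.2,-0.001,0,0.201,0],[0.2,-0.001,0,0.201,0]]
  squeeze: 25

```text
clock: 16.65
ee_pos: [495.3, -147.9, 78.9]
eef_rot: [0.313, 3.125, -0.0]
force: [-2.7, 0.8, 6.4]
opening: 28.2
finger_force: 25.6
```

Request:
carry_out:
  moves:
    - [[0.2,0,0,0,0],[0.2,0,0,-0.05,0],[0.2,0,0,-0.12,0],[0.2,0,0,-0.15,0],[0.2,0,0,-0.15,0],[0.2,0,0,-0.15,0]]

```text
clock: 17.25
ee_pos: [494.4, -147.4, 167.2]
eef_rot: [-0.314, -3.125, -0.001]
force: [0.3, -0.8, -2.1]
opening: 28.5
finger_force: 25.6
```

```bash
python3 - <<'E'
from h import *
s=monitor.sense();c=np.array([538.2,135.0]);a=-.2;u=np.array([np.cos(a),np.sin(a)])
print(s["ee_pos"],s["force"],s["opening"],shift([*(c+u*12),165],a+np.pi/2))
E
```

```text
[ 494.37952312 -147.38024917  167.23805619] [ 0.29936075 -0.79046186 -2.07593769] 28.469873898080195 (array([ 0.0019,  0.4758,  0.004 , -0.    ]), np.float64(-1.8805697930802658))
```

Request:
carry_out:
  moves:
    - [[0.2,0.002,0.476,0,0],[0.2,0.002,0.476,0,0],[0.2,0.002,0.476,0,0],[0.2,0.002,0.476,0,0],[0.2,0.002,0.476,0,0],[0.2,0.002,0.476,0,0],[0.2,0.002,0.476,0,0],[0.2,0.002,0.476,0.05,0],[0.2,0.002,0.476,0.095,0],[0.2,0.002,0.476,0.095,0],[0.2,0.002,0.476,0.095,0]]

```text
clock: 18.35
ee_pos: [549.5, 131.9, 109.9]
eef_rot: [-0.314, -3.122, 0.001]
force: [1.3, 0.4, -1.2]
opening: 28.2
finger_force: 25.8
```

```bash
cat > st.py <<'E'
from h import *
s=monitor.sense();c=np.array([538.2,135.0]);a=-.2;u=np.array([np.cos(a),np.sin(a)]);d=s["ee_pos"][:2]-c
print("local",(d@u).round(2),(d@[-u[1],u[0]]).round(2),"z",s["ee_pos"][2].round(2),"F along/across/up",(s["force"][:2]@u).round(1),(s["force"][:2]@[-u[1],u[0]]).round(1),s["force"][2].round(1),"M",s["moment"].round(2),"yaw err",shift(s["ee_pos"],a+np.pi/2)[0][3],s["opening"].round(1),s["clock"])
E
python3 st.py
```

```text
Traceback (most recent call last):
  File "st.py", line 3, in <module>
    print("local",(d@u).round(2),(d@[-u[1],u[0]]).round(2),"z",s["ee_pos"][2].round(2),"F along/across/up",(s["force"][:2]@u).round(1),(s["force"][:2]@[-u[1],u[0]]).round(1),s["force"][2].round(1),"M",s["moment"].round(2),"yaw err",shift(s["ee_pos"],a+np.pi/2)[0][3],s["opening"].round(1),s["clock"])
                                                                                                                                                                                                                                                                           ^^^^^^^^^^^^^^^^^^
AttributeError: 'float' object has no attribute 'round'
```

Request:
carry_out:
  moves:
    - [[0.2,0,0.001,0.008,0],[0.2,0,0.001,0.012,0],[0.2,0,0.001,0.016,0],[0.2,0,0.001,0.02,0],[0.2,0,0.001,0.024,0],[0.2,0,0.001,0.027,0],[0.2,0,0.001,0.027,0],[0.2,0,0.001,0.027,0]]

```text
clock: 19.15
ee_pos: [550.4, 133.0, 95.6]
eef_rot: [-0.313, -3.125, 0.0]
force: [-5.5, 0.4, 5.0]
opening: 28.3
finger_force: 26.9
```

```bash
sed -i 's/s\["opening"\].round(1)/s["opening"]/' st.py; python3 st.py
```

```text
local 12.37 0.49 z 95.64 F along/across/up -5.5 -0.7 5.0 M [-0.11  0.67 -0.05] yaw err 0.0 28.29249338941831 19.15
```

Request:
carry_out:
  moves:
    - [[0.2,0,0,0.003,0],[0.2,0,0,0.006,0],[0.2,0,0,0.006,0],[0.2,0,0,0.006,0]]

```text
clock: 19.55
ee_pos: [550.6, 133.1, 92.5]
eef_rot: [-0.313, -3.125, 0.0]
force: [-8.4, -0.3, 8.7]
opening: 27.9
finger_force: 27.5
```

```bash
python3 st.py
```

```text
local 12.5 0.57 z 92.52 F along/across/up -8.2 -2.0 8.7 M [-0.15  0.94 -0.08] yaw err 0.0001 27.89341297828299 19.55
```

Request:
carry_out:
  moves:
    - [[0.2,0.006,0,-0.001,0],[0.2,0.012,0,-0.002,0],[0.2,0.018,0,-0.002,0],[0.2,0.024,0,-0.002,0],[0.2,0.03,0,-0.002,0],[0.2,0.036,0,-0.002,0],[0.2,0.042,0,-0.002,0],[0.2,0.044,0,-0.002,0],[0.2,0.044,0,-0.002,0]]

```text
clock: 20.45
ee_pos: [526.8, 137.9, 93.5]
eef_rot: [0.313, 3.119, 0.0]
force: [7.6, -2.1, -6.0]
opening: 28.2
finger_force: 26.0
```

```bash
python3 st.py
```

```text
local -11.79 0.59 z 93.53 F along/across/up 7.9 -0.6 -6.0 M [-0.35 -1.32 -0.05] yaw err -0.0001 28.17248620516494 20.45
```

Request:
carry_out:
  moves:
    - [[0.2,0.003,0,0,0],[0.2,0.006,0,0,0],[0.2,0.006,0,0.003,0],[0.2,0.005,0,0.006,0],[0.2,0.004,0,0.009,0],[0.2,0.002,0,0.012,0],[0.2,0.001,0,0.015,0],[0.2,0.001,0,0.017,0],[0.2,0.001,0,0.017,0]]

```text
clock: 21.35
ee_pos: [527.8, 138.0, 85.2]
eef_rot: [0.313, 3.117, 0.001]
force: [6.2, -2.3, 4.2]
opening: 28.1
finger_force: 27.7
```

```bash
python3 st.py
```

```text
local -10.74 0.89 z 85.23 F along/across/up 6.6 -1.0 4.2 M [-0.37 -0.83 -0.04] yaw err -0.0001 28.114406546658962 21.35
```

Request:
carry_out:
  moves:
    - [[0.2,0,0,0.002,0],[0.2,0,0,0.004,0],[0.2,0,0,0.005,0],[0.2,0,0,0.005,0]]

```text
clock: 21.75
ee_pos: [528.3, 137.9, 83.4]
eef_rot: [0.313, 3.116, 0.0]
force: [2.2, -3.4, 12.9]
opening: 27.9
finger_force: 28.8
```

```bash
python3 st.py
```

```text
local -10.27 0.91 z 83.43 F along/across/up 2.8 -2.9 12.9 M [-0.55 -0.22 -0.11] yaw err 0.0 27.90092317407383 21.75
```

Request:
carry_out:
  moves:
    - [[0.2,-0.003,0,0,0],[0.2,-0.006,0,0,0],[0.2,-0.008,0,0,0],[0.2,-0.008,0,0,0],[0.5,-0.008,0,-0.002,0],[0.8,-0.008,0,-0.002,0],[1,-0.008,0,-0.002,0],[1,-0.008,0,-0.004,0],[1,-0.008,0,-0.05,0],[1,-0.008,0,-0.13,0],[1,-0.008,0,-0.2,0],[1,-0.008,0,-0.2,0]]

```text
clock: 22.95
ee_pos: [532.5, 137.7, 206.2]
eef_rot: [0.312, 3.114, 0.003]
force: [1.2, -0.1, 0.4]
opening: 85.3
finger_force: 0.0
```

```bash
python3 st.py; python3 - <<'E'
from h import *
import pickle
f=grab_frame("wrist");s=grab_frame("side");pickle.dump((f,s),open("F5.pkl","wb"))
c=np.array([538.2,135.0]);a=-.2;u=np.array([np.cos(a),np.sin(a)]);v=np.array([-u[1],u[0]])
# sample gray values at z=25 plane along several cradle-local lines
xs=np.arange(-44,62,2)
for y in(0,-11,11):
    P=np.array([[*(c+x*u+y*v),25] for x in xs]);q=proj(f,P).round().astype(int)
    print(y,[(int(x),int(f["img"][b,r].mean())) for x,(r,b) in zip(xs,q)])
for x in(-20,0,20,38):
    ys=np.arange(-30,31,2);P=np.array([[*(c+x*u+y*v),25] for y in ys]);q=proj(f,P).round().astype(int)
    print("x",x,[(int(y),int(f["img"][b,r].mean())) for y,(r,b) in zip(ys,q)])
E
```

```text
local -6.15 1.49 z 206.23 F along/across/up 1.2 0.1 0.4 M [-0.01  0.   -0.05] yaw err 0.0001 85.32366772492966 22.95
0 [(-44, 107), (-42, 130), (-40, 148), (-38, 145), (-36, 146), (-34, 146), (-32, 147), (-30, 144), (-28, 145), (-26, 138), (-24, 75), (-22, 75), (-20, 132), (-18, 161), (-16, 157), (-14, 140), (-12, 151), (-10, 147), (-8, 149), (-6, 151), (-4, 152), (-2, 162), (0, 89), (2, 96), (4, 85), (6, 98), (8, 85), (10, 180), (12, 84), (14, 55), (16, 86), (18, 182), (20, 87), (22, 58), (24, 96), (26, 157), (28, 71), (30, 57), (32, 54), (34, 53), (36, 52), (38, 55), (40, 54), (42, 52), (44, 59), (46, 129), (48, 145), (50, 146), (52, 145), (54, 142), (56, 100), (58, 58), (60, 54)]
-11 [(-44, 107), (-42, 134), (-40, 149), (-38, 146), (-36, 147), (-34, 145), (-32, 144), (-30, 147), (-28, 144), (-26, 137), (-24, 112), (-22, 130), (-20, 131), (-18, 131), (-16, 133), (-14, 134), (-12, 132), (-10, 133), (-8, 134), (-6, 134), (-4, 133), (-2, 134), (0, 131), (2, 131), (4, 163), (6, 153), (8, 150), (10, 149), (12, 149), (14, 149), (16, 145), (18, 147), (20, 155), (22, 154), (24, 150), (26, 
[... 1436 characters left out ...]
, (28, 58), (30, 54)]
x 20 [(-30, 62), (-28, 202), (-26, 214), (-24, 212), (-22, 210), (-20, 212), (-18, 211), (-16, 209), (-14, 123), (-12, 73), (-10, 168), (-8, 91), (-6, 60), (-4, 90), (-2, 151), (0, 87), (2, 177), (4, 151), (6, 54), (8, 88), (10, 157), (12, 94), (14, 123), (16, 210), (18, 212), (20, 210), (22, 211), (24, 213), (26, 195), (28, 60), (30, 59)]
x 38 [(-30, 72), (-28, 206), (-26, 212), (-24, 207), (-22, 198), (-20, 216), (-18, 183), (-16, 181), (-14, 146), (-12, 59), (-10, 56), (-8, 54), (-6, 56), (-4, 55), (-2, 49), (0, 55), (2, 50), (4, 56), (6, 53), (8, 53), (10, 52), (12, 46), (14, 136), (16, 191), (18, 198), (20, 209), (22, 212), (24, 212), (26, 157), (28, 57), (30, 54)]
```

The pack's end abuts the stop face, and its edges are parallel and centred. As a check on flatness, I'll press gently on the stop end with the fingers shut.

Request:
carry_out:
  moves:
    - [[0,-0.03,-0.002,0,0],[0,-0.06,-0.002,0,0],[0,-0.06,-0.002,0,0],[0,-0.06,-0.002,0.05,0],[0,-0.06,-0.002,0.1,0],[0,-0.06,-0.002,0.15,0],[0,-0.06,-0.002,0.165,0],[0,-0.06,-0.002,0.168,0],[0,-0.06,-0.002,0.168,0]]

```text
clock: 23.95
ee_pos: [563.1, 129.2, 98.0]
eef_rot: [-0.313, -3.124, 0.0]
force: [-0.4, 0.3, -0.1]
opening: -0.2
finger_force: 0.0
```

Request:
carry_out:
  moves:
    - [[0,0,0,0.003,0],[0,0,0,0.005,0],[0,0,0,0.007,0],[0,0,0,0.007,0]]

```text
clock: 24.35
ee_pos: [564.1, 129.3, 97.0]
eef_rot: [-0.313, -3.124, 0.001]
force: [-9.5, -1.0, 18.8]
opening: -0.1
finger_force: 9.2
```

```bash
python3 st.py
```

```text
local 26.48 -0.48 z 97.05 F along/across/up -9.1 -2.9 18.8 M [-0.07  1.63  0.05] yaw err 0.0003 -0.07305950257518744 24.35
```

Contact came at a tip height of about 24–25 mm, which matches a pack lying flat (6 + 19 mm). I'll retreat, check once more and hand in.

Request:
carry_out:
  moves:
    - [[0,0,0,-0.01,0],[0,0,0,-0.05,0],[0,0.03,0,-0.13,0],[0,0.06,0,-0.2,0],[0,0.06,0,-0.2,0],[0,0.06,0,-0.2,0],[0,0.06,0,-0.2,0]]

```text
clock: 25.05
ee_pos: [528.1, 136.1, 213.4]
eef_rot: [-0.314, -3.124, 0.0]
force: [-0.5, 0.4, -0.1]
opening: 0.0
finger_force: 0.0
```

```bash
python3 - <<'E'
from h import *
f=grab_frame("wrist")
c=np.array([538.2,135.0]);a=-.2;u=np.array([np.cos(a),np.sin(a)]);v=np.array([-u[1],u[0]])
def line(x,y): 
    r,b=proj(f,[[*(c+x*u+y*v),25]])[0].round().astype(int); return int(f["img"][b,r].mean())
for y in(-11,11): print([(x,line(x,y)) for x in range(24,58,2)])
for x in(-16,38): print([(y,line(x,y)) for y in range(-20,21,2)])
print(monitor.sense()["force"]); print(manip.job_done())
E
```

```text
[(24, 132), (26, 129), (28, 136), (30, 133), (32, 134), (34, 135), (36, 135), (38, 137), (40, 135), (42, 135), (44, 134), (46, 135), (48, 136), (50, 136), (52, 135), (54, 136), (56, 136)]
[(24, 122), (26, 113), (28, 81), (30, 82), (32, 120), (34, 130), (36, 133), (38, 131), (40, 134), (42, 133), (44, 135), (46, 135), (48, 135), (50, 135), (52, 134), (54, 135), (56, 135)]
[(-20, 209), (-18, 210), (-16, 210), (-14, 107), (-12, 66), (-10, 160), (-8, 169), (-6, 154), (-4, 138), (-2, 162), (0, 148), (2, 160), (4, 148), (6, 141), (8, 140), (10, 122), (12, 50), (14, 112), (16, 205), (18, 211), (20, 210)]
[(-20, 56), (-18, 51), (-16, 74), (-14, 135), (-12, 134), (-10, 135), (-8, 135), (-6, 123), (-4, 60), (-2, 45), (0, 46), (2, 116), (4, 134), (6, 134), (8, 135), (10, 134), (12, 84), (14, 46), (16, 50), (18, 51), (20, 55)]
[0.04556307 0.03678683 0.87957084]
the job is handed in; nothing more can be done
None
```

The swap is done and handed in at about 25 s: the thick pack lies flat, lengthwise and centred between the plate's bars, and the thin pack is clamped label up in the cradle, flat and straight against the stop. The last wrist picture had the shut fingers hiding the stop end, so that end was last seen just before the final gentle press.

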